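Pump up the bench leak tester

TASK

The leak tester on the bench stands vented with an enclosure bolted on for a seal test: with the fingertips push its red vent lever round until it is fully shut, then press the black pump plunger all the way down and let it come all the way up again, stroke after stroke, until the red indicator pin stands fully out of its brass boss with the green band showing. Only push and press: do not lift, tip or shove the tester, do not touch the pin, and leave everything else on the bench where it lies. Finish with the lever still shut, the pin fully out and the plunger up.

Things in the scene. Friction and masses are not known exactly. Their poses are not given: they have to be found in the camera images.
- leak_tester: hand pump leak tester, loose on rubber feet, 2.2 to 3.4 kg; blue housing 112 x 230 x 50 mm (x, y, z). Origin: centre of its underside; z up, -x its front, +y its vent valve end. On top: pump cylinder, 60 mm flange, to z = 104 mm, at (0, -78); brass boss of the pin, 26 mm wide, to z = 78, at (-32, -6); grey enclosure 47 x 65 mm, to z = 90, at (30, -2); brass vent valve at (22, 78) mm
- plunger_top (a point): centre of the top of the black mushroom-shaped pump knob (40 mm diameter, flat middle 22 mm wide), 146 mm above the bench when up; it goes straight down with the plunger
- plunger (a joint): plunger travel in m: 0 = up, 0.020 = fully down; spring return, 5 N at the top, 11 to 17 N near the bottom while pumping. Vent shut: going deeper than 18 mm and back to within 1 mm of the top is a full stroke; shorter ones give less or nothing. Five full strokes bring the pin fully out; more do no harm (relief valve). Vent open: pumping does nothing
- indicator_pin: red pin, 14 mm diameter, in the brass boss; origin: centre of its top face, 78.5 mm above the bench when in (flush) and 98.5 mm when fully out (20 mm). About 0, 0, 7, 15, 20 mm out after 1 to 5 full strokes. The 4 mm green band at its foot shows whole only when fully out. Stays out while the vent is shut, drops if it is opened. Not to be touched
- lever_pivot (a point): point on the vertical axis of the vent lever, at mid height of the lever, 99.5 mm above the bench
- lever_tip (a point): outer end of the vent lever, 78 mm from the pivot, at mid height: a steel bar with a red sleeve from 32 to 78 mm from the pivot, sleeve 13 mm wide and 14 mm high; its underside is 92 mm above the bench and 42 mm above the top plate of the housing
- vent_lever (a joint): vent lever angle in rad: 0 = fully shut against its stop, pointing to the tester's front (-x); grows clockwise seen from above to 1.45 = fully open, pointing to the tester's +y end. It starts at 0.95 to 1.4 (open). It stays where it is left; 1 to 3 N at the sleeve turns it
- spare_board1: loose green circuit board 38 x 52 x 14 mm lying in front of the tester; bystander, origin at the centre of its underside
- usb_stick: loose blue usb stick 18 x 54 x 9 mm in front of the tester; bystander, origin at the centre of its underside
- screw_dish: loose round steel dish with screws, 69 mm across, 14 mm high, in front of the tester; bystander, origin at the centre of its underside
- multimeter: loose yellow and black multimeter 154 x 78 x 44 mm left of the tester, behind the blue mat; bystander, origin at the centre of its underside
- hex_keys: loose red hex key set 34 x 92 x 21 mm at the right, near the edge towards the robot; bystander, origin at the centre of its underside

How it is judged:
On the way, in this order (a step that is already met when the one before it is completed fails the run):
1. the vent lever is fully shut (within 0.12 rad of its stop) (value of joint vent_lever below 0.12 rad), for 0.2 s.
2. the indicator pin stands fully out (at least 18.5 of 20 mm) with the vent shut (z of indicator_pin in the frame of leak_tester above 0.097 m and value of joint vent_lever below 0.12 rad), for 0.2 s.
At the end, for the whole second after the job is handed in: the pin stands at least 18.5 mm of its 20 mm out of the boss, the vent lever is within 0.12 rad of shut, the plunger is up (within 3 mm), and the tester stands flat and at rest within 30 mm of where it started (all of step 2 and value of joint plunger below 0.003 m and angle between leak_tester's own z axis and vertical below 0.03 rad and linear speed of leak_tester below 0.02 m/s and distance of leak_tester from where it was at the start of the episode below 0.03 m); the robot touches nothing.
It fails at once if the tester is lifted off the bench (10 mm) or tipped (height (world z) of leak_tester above 0.01 m or angle between leak_tester's own z axis and vertical above 0.12 rad).
It fails at once if the tester is shoved more than 30 mm (distance of leak_tester from where it was at the start of the episode above 0.03 m).
It fails at once if the indicator pin is touched (contact force between any of the fingers, the arm and indicator_pin above 0.5 N).
It fails at once if a bystander is moved more than 25 mm (distance of any of spare_board1, usb_stick, screw_dish, multimeter, hex_keys from where it was at the start of the episode above 0.025 m).
It also fails if it takes over 51 s, if anything falls off the work surface, if the arm or the gripper's body presses on something with over 40 N, if the wrist force passes 120 N, or if a joint passes its speed limit or range.

ROBOT

A 6-joint arm with a two-finger parallel gripper is mounted at the origin on a cart in front of the work surface, level with it; the furniture and walls round the work are solid. World frame = base frame: x ahead of the robot, y to its left, z up, the work surface at z = 0. Lengths are in m, angles in rad, forces in N, time in s.
With the tool pointing down it reaches from about 0.225 to 0.875 m from the base axis. Payload 3.4 kg.
Tool frame: the origin (TCP) lies at the very end of the fingers, on their centre line; the grasp point (between the pads) lies 19 mm behind it; z points along the fingers, y is the line along which they close (so a half turn about z gives the same grasp; the last joint's range is limited). The gripper opens to 85 mm and grips with 20 to 120 N. Pads are 22 mm wide; open, the fingers measure 114 mm over their backs; the gripper's body (76 mm by 85 mm) begins 54 mm behind the grasp point. The pads swing forward as they close: fully open they stand 13 mm farther back than shut.
Start: joints at [-1.368, 0.276, 1.505, -0, 1.361, -0.121], TCP at [0.183, -0.545, 0.231] pointing down, gripper open.
Joint ranges: [-2.89, 2.89], [-0.75, 2.08], [0.22, 2.7], [-1.18, 4.32], [0.11, 2.71], [-2.7, 2.7]. Speed limits (rad/s): [2.57, 2.57, 3.14, 3.14, 3.14, 3.14].

INTERFACE

Orientations are given as a unit quaternion [x, y, z, w].
In Python, from workcell import arm gives the robot as it stands. The module is installed in compiled form; this text tells all that it offers.
- The arm moves only by the tool step_arm, never from a script. Its argument "targets" is text: rows parted by semicolons, each of 7 numbers parted by spaces: the opening, from 0 (shut) to 1 (fully open), then the shift along the world's x, y, z normalised to -1 to 1, where 1 is 0.02 m, then the turn, a rotation vector about the world's x, y, z normalised to -1 to 1, where 1 is 2 pi rad. In form: jaw tx ty tz rx ry rz; .... A call has exactly 10 rows; each row shifts and turns the commanded pose from where the row before left it; what a row does not reach is not made up. A row lasts 1/12 s, in which the tool goes at most 41.7 mm and 7.16 degrees, less where a joint would pass 70% of its speed; a pose out of reach is approached as far as the arm can. A call with a number of a shift or a turn outside -1 to 1 is refused whole. A call with a gripper value outside its range is refused whole. The fingers move at their own pace and stop on an object; "force" is the grip in N (left out, the last holds). Time passes only in rows, so rows that do not move let the fingers close, or fill a call up. It gives the time, the measured TCP pose, the force, the opening and the grip force at its end, in the units of the state.
- arm.read_state(): the state, without advancing time (a new reading comes with each control period).
- arm.camera(name): name is "scene" or "top"; returns a dict with "pixels" (480x640x3 uint8, red, green, blue), "range_z" (480x640 float32, m along the optical axis (not along the pixel's ray), 0 where there is no reading), "K" (3x3 intrinsics, pixels), "eye" and "attitude" of the camera in the world. Camera axes: x right, y up, looking along -z (the intrinsics and any distortion apply to the point x, -y, -z); pixel columns grow to the right and rows downward; lengths in m; the calibration is good to about 2 mm. A picture is of the moment at which its call begins.
- arm.close_job(): hands the job in; it is judged then, once.
The state is a dict: "clock": time; "qpos": joint angles; "qvel": joint speeds; "tau": joint torques, N m; "tool_pos": TCP position; "orientation": TCP orientation; "contact_force": force on the tool from outside, world axes, zero at the start; "moment": the same for the moment, N m; "opening": opening from 0.0 (shut) to 1.0 (fully open); "finger_force": force on a finger pad.
Only numpy, scipy, OpenCV 4.12 (cv2) and the standard library are available. Lean on these libraries where they do the work, as an engineer would, in place of code of your own. Each camera call takes 0.05 s, during which the arm holds its last target. There are 200 camera calls.

## Working session

There is one attempt and no reset: what is moved stays moved. The work goes in short steps, Python scripts to look and compute and a tool call to move; the robot and the scene stay as the last step left them, time stands still between calls to the robot, and variables do not carry over. Pictures are saved under pics/ and viewed, at most 10 in all, crops included, and the job is handed in when it is done.

Besides the shell and the picture viewer there is one more tool, called after "Call:" by a JSON object that holds its "api" and its "payload". step_arm: Moves the arm, as the interface text tells. Scaled input: -1 to 1 covers 0.02 m each way for a shift and 2 pi rad each way for a turn. Its arguments: {"type":"object","properties":{"targets":{"type":"string"},"force":{"type":"number"}},"required":["targets"]}

```bash
mkdir -p pics; cat > h.py <<'E'
import numpy as np, cv2
from workcell import arm
from scipy.spatial.transform import Rotation as R
def cam(n):
    c=arm.camera(n); a=np.array(c['attitude'],float)
    c['R']=a if a.shape==(3,3) else R.from_quat(a).as_matrix()
    return c
def pts(c):
    K=np.array(c['K']); v,u=np.mgrid[0:480,0:640]; z=c['range_z']
    p=np.stack([(u-K[0,2])/K[0,0]*z,-(v-K[1,2])/K[1,1]*z,-z],-1)
    return p@c['R'].T+np.array(c['eye'])
def save(c,f): cv2.imwrite(f,cv2.cvtColor(c['pixels'],cv2.COLOR_RGB2BGR))
E
python3 - <<'E'
from h import *
for n in('scene','top'):
    c=cam(n); save(c,f'pics/{n}0.png'); print(n,c['K'],c['eye'],c['attitude'],[k for k in c])
print(arm.read_state())
E
```

```text
scene [[462.95812548   0.         315.7406406 ]
 [  0.         462.95812548 236.47553773]
 [  0.           0.           1.        ]] [0.02712727 0.47282661 0.67669509] [-0.14624734  0.38346536  0.84469652 -0.34358962] ['pixels', 'range_z', 'K', 'eye', 'attitude', 'R']
top [[472.68412961   0.         324.58591553]
 [  0.         472.68412961 244.40217441]
 [  0.           0.           1.        ]] [0.36663901 0.01041739 1.02716392] [-0.02692207  0.0385215   0.70893608 -0.70370514] ['pixels', 'range_z', 'K', 'eye', 'attitude', 'R']
{'clock': 0.1, 'qpos': array([-1.36806387e+00,  2.76562885e-01,  1.50602926e+00,  1.65234862e-06,
        1.36068243e+00, -1.20988102e-01]), 'qvel': array([ 0.00022689, -0.00100737, -0.00177374,  0.00118528,  0.00015675,
       -0.00064996]), 'tau': array([ 7.52318319e-04, -4.17699230e+01, -2.46406388e+01, -7.66466587e-05,
        5.90214288e-03,  1.53812272e-05]), 'tool_pos': array([ 0.18281135, -0.54466678,  0.23049939]), 'orientation': array([ 9.86928878e-01,  1.61154221e-01, -3.35550775e-05, -8.40289808e-04]), 'contact_force': array([ 0.92069651, -0.32909216, -0.07188382]), 'moment': array([0.03507028, 0.02114591, 0.01692076]), 'finger_force': 0.0, 'opening': 1.000497675216293}
```

View pics/scene0.png

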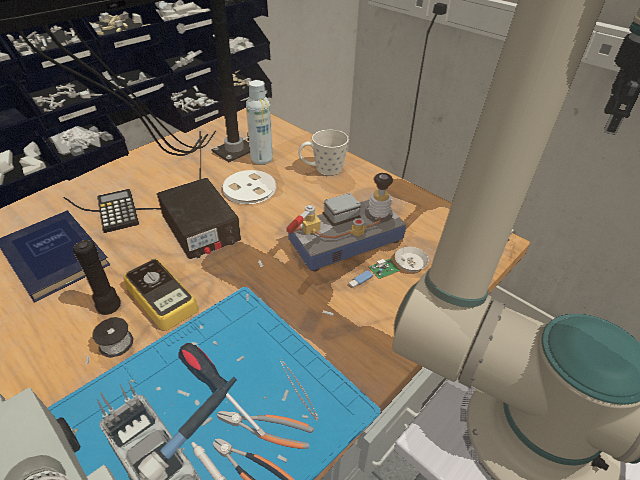

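View pics/top0.png

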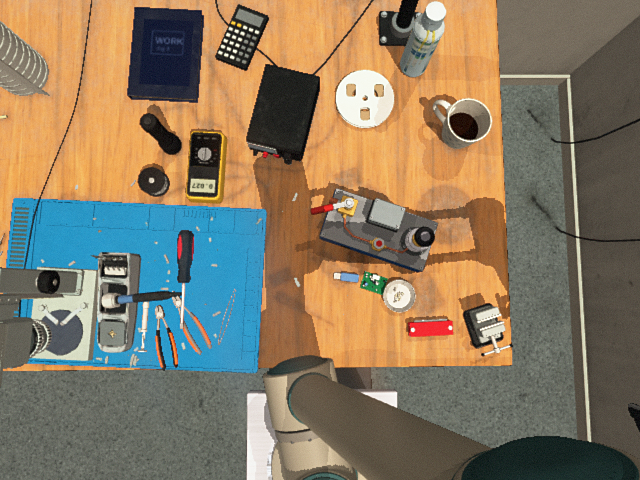

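Scene view: the tester is at about (345,230), with the knob at (382,180) and the red lever at (296,224). In the top view the knob is at (424,236), the pin at (377,243), and the lever runs from pivot (347,204) to tip (312,211). Next I measure these.

```bash
cat >> h.py <<'E'
def ray(c,u,v,z):
    K=np.array(c['K']); d=c['R']@np.array([(u-K[0,2])/K[0,0],-(v-K[1,2])/K[1,1],-1]); e=np.array(c['eye'])
    return e+d*(z-e[2])/d[2]
def blobs(m,amin=15):
    n,l,s,ce=cv2.connectedComponentsWithStats(m.astype(np.uint8)); return [(s[i,4],ce[i].round(1),s[i,:4]) for i in range(1,n) if s[i,4]>=amin]
def proj(c,p):
    q=c['R'].T@(np.array(p)-np.array(c['eye'])); K=np.array(c['K']); return np.array([K[0,0]*q[0]/-q[2]+K[0,2],-K[1,1]*q[1]/-q[2]+K[1,2]])
E
python3 - <<'E'
from h import *
c=cam('top'); P=pts(c); hsv=cv2.cvtColor(c['pixels'],cv2.COLOR_RGB2HSV)
roi=np.zeros((480,640),bool); roi[180:275,300:445]=1
red=((hsv[...,0]<6)|(hsv[...,0]>174))&(hsv[...,1]>150)&(hsv[...,2]>70)&roi
for b in blobs(red,8): print('red',b,ray(c,*b[1],.1065 if b[1][0]<340 else .0785).round(4))
m=red.copy(); m[:,345:]=0
p=P[m&(P[...,2]>.09)]; print('sleeve pts',len(p),p.mean(0),np.linalg.svd((p-p.mean(0))[:,:2])[2][0],p.min(0),p.max(0))
k=(P[...,2]>.135)&(P[...,2]<.16)&roi; print('knob',blobs(k),P[k].mean(0))
for b in blobs(k): print(ray(c,*b[1],.143))
w=(hsv[...,1]<40)&(hsv[...,2]>180)&roi; w[:,365:]=0; print('white',[(b,ray(c,*b[1],.107)) for b in blobs(w,5)])
h=(P[...,2]>.043)&(P[...,2]<.056)&roi; q=P[h][:,:2]; 
r=cv2.minAreaRect(q.astype(np.float32)*1000); print('housing',r)
e=(P[...,2]>.086)&(P[...,2]<.094)&roi; e[:,:362]=0; e[:,410:]=0; print('encl',blobs(e),cv2.minAreaRect(P[e][:,:2].astype(np.float32)*1000))
im=cv2.resize(c['pixels'][170:290,290:450],(800,600),interpolation=cv2.INTER_CUBIC); cv2.imwrite('pics/top1.png',im[...,::-1])
E
```

```text
red (np.int32(142), array([322. , 208.8]), array([311, 204,  22,  10], dtype=int32)) [ 5.225e-01 -5.000e-04  1.065e-01]
red (np.int32(27), array([378.5, 243.1]), array([376, 241,   6,   6], dtype=int32)) [ 0.4566 -0.1145  0.0785]
sleeve pts 142 [ 5.22695102e-01 -4.89213310e-04  1.05909985e-01] [ 0.22516611 -0.97432039] [ 0.51435756 -0.02046107  0.0977193 ] [0.53271541 0.02121913 0.11167486]
knob [(np.int32(328), array([424. , 236.5]), array([414, 227,  21,  20], dtype=int32))] [ 0.46230338 -0.1917556   0.14491652]
[ 0.46242141 -0.19228963  0.143     ]
white [((np.int32(5), array([337.2, 189.4]), array([336, 189,   3,   2], dtype=int32)), array([ 0.56109618, -0.03088144,  0.107     ])), ((np.int32(9), array([345.9, 192.1]), array([343, 191,   7,   3], dtype=int32)), array([ 0.55559487, -0.04803407,  0.107     ])), ((np.int32(113), array([344. , 203.8]), array([333, 199,  21,  10], dtype=int32)), array([ 0.5321975 , -0.04399476,  0.107     ])), ((np.int32(7), array([358.4, 220.3]), array([356, 219,   5,   3], dtype=int32)), array([ 0.49919428, -0.07194772,  0.107     ])), ((np.int32(5), array([363.2, 218.6]), array([362, 218,   3,   2], dtype=int32)), array([ 0.50251471, -0.0814555 ,  0.107     ])), ((np.int32(12), array([336.6, 273.6]), array([334, 273,   7,   2], dtype=int32)), array([ 0.39484132, -0.02794805,  0.107     ]))]
housing ((487.93994140625, -119.21102142333984), (228.2316436767578, 109.99818420410156), 70.66077423095703)
encl [(np.int32(516), array([386.8, 213.3]), array([369, 198,  36,  31], dtype=int32)), (np.int32(21), array([408. , 239.3]), array([407, 233,   3,  14], dtype=int32))] ((505.1915283203125, -146.6707000732422), (109.50664520263672, 58.992244720458984), 54.777523040771484)
```

View pics/top1.png

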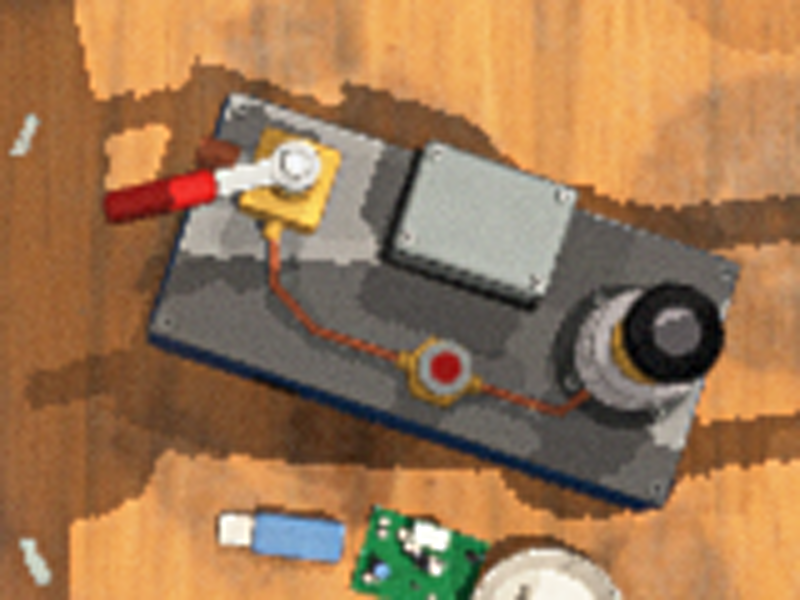

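The crop shows the lever pointing past the tester's +y end at about 58° open, the pin flush and the knob up. The pose estimates agree with each other. I'll move to the rear of the sleeve with the fingers shut.

Call:
{"api": "step_arm", "payload": {"targets": "0 0.62 0.93 0 0 0 -0.0105; 0 0.62 0.93 0 0 0 -0.0105; 0 0.62 0.93 0 0 0 -0.0105; 0 0.62 0.93 0 0 0 -0.0105; 0 0.62 0.93 0 0 0 -0.0105; 0 0.62 0.93 0 0 0 -0.0105; 0 0.62 0.93 0 0 0 -0.0105; 0 0.62 0.93 0 0 0 -0.0105; 0 0.62 0.93 0 0 0 -0.0105; 0 0.62 0.93 0 0 0 -0.0105", "force": 40}}

```text
clock: 0.98
tool_pos: [0.3073, -0.358, 0.2311]
orientation: [0.986, -0.169, -0.0, -0.0]
contact_force: [0.5, -0.5, 1.1]
opening: -0.002
finger_force: 0.0
```

Call:
{"api": "step_arm", "payload": {"targets": "0 0.62 0.93 0 0 0 0; 0 0.62 0.93 0 0 0 0; 0 0.62 0.93 0 0 0 0; 0 0.62 0.93 0 0 0 0; 0 0.62 0.93 0 0 0 0; 0 0.62 0.93 0 0 0 0; 0 0.62 0.93 0 0 0 0; 0 0.62 0.93 0 0 0 0; 0 0.62 0.93 0 0 0 0; 0 0.62 0.93 0 0 0 0"}}

```text
clock: 1.82
tool_pos: [0.4312, -0.172, 0.2311]
orientation: [0.986, -0.167, -0.0, -0.0]
contact_force: [-0.5, -0.1, -0.6]
opening: 0.004
finger_force: 0.0
```

Call:
{"api": "step_arm", "payload": {"targets": "0 0.62 0.93 0 0 0 0; 0 0.62 0.93 0 0 0 0; 0 0.62 0.93 0 0 0 0; 0 0.62 0.93 0 0 0 0; 0 0.62 0.93 0 0 0 0; 0 0.62 0.93 0 0 0 0; 0 0.62 0.93 0 0 0 0; 0 0.62 0.93 0 0 0 0; 0 0.62 0.93 0 0 0 0; 0 0.62 0.93 0 0 0 0"}}

```text
clock: 2.65
tool_pos: [0.5552, 0.0139, 0.231]
orientation: [0.986, -0.167, -0.0, 0.0]
contact_force: [-0.4, -0.2, -0.2]
opening: 0.002
finger_force: 0.0
```

Call:
{"api": "step_arm", "payload": {"targets": "0 0 0 -0.73 0 0 0; 0 0 0 -0.73 0 0 0; 0 0 0 -0.73 0 0 0; 0 0 0 -0.73 0 0 0; 0 0 0 -0.73 0 0 0; 0 0 0 -0.73 0 0 0; 0 0 0 -0.73 0 0 0; 0 0 0 -0.73 0 0 0; 0 0 0 -0.73 0 0 0; 0 0 0 -0.73 0 0 0"}}

```text
clock: 3.48
tool_pos: [0.5547, 0.0129, 0.0844]
orientation: [0.986, -0.167, -0.0, 0.0]
contact_force: [-0.1, -0.1, -0.4]
opening: 0.002
finger_force: 0.0
```

Call:
{"api": "step_arm", "payload": {"targets": "0 -0.31 -0.02 0 0 0 0; 0 -0.31 -0.02 0 0 0 0; 0 -0.31 -0.02 0 0 0 0; 0 -0.31 -0.02 0 0 0 0; 0 -0.23 -0.07 0 0 0 0; 0 -0.23 -0.07 0 0 0 0; 0 -0.23 -0.07 0 0 0 0; 0 -0.23 -0.07 0 0 0 0; 0 -0.23 -0.07 0 0 0 0; 0 -0.23 -0.07 0 0 0 0"}}

```text
clock: 4.32
tool_pos: [0.5021, 0.0028, 0.0855]
orientation: [0.986, -0.167, 0.0, -0.0]
contact_force: [2.2, 0.2, -0.2]
opening: 0.002
finger_force: 0.7
```

Call:
{"api": "step_arm", "payload": {"targets": "0 -0.13 -0.12 0 0 0 0; 0 -0.13 -0.12 0 0 0 0; 0 -0.13 -0.12 0 0 0 0; 0 -0.13 -0.12 0 0 0 0; 0 -0.13 -0.12 0 0 0 0; 0 -0.13 -0.12 0 0 0 0; 0 -0.13 -0.12 0 0 0 0; 0 0 0 0 0 0 0; 0 0 0 0 0 0 0; 0 0 0 0 0 0 0"}}

```text
clock: 5.15
tool_pos: [0.4838, -0.014, 0.0852]
orientation: [0.986, -0.167, -0.001, 0.0]
contact_force: [0.4, -0.3, -0.1]
opening: -0.003
finger_force: 0.0
```

```bash
cat > look.py <<'E'
from h import *; import sys
c=cam('scene'); save(c,'pics/s_'+sys.argv[1]+'.png'); im=c['pixels'][150:280,270:430]
cv2.imwrite('pics/'+sys.argv[1]+'.png',cv2.resize(im,(738,600),interpolation=cv2.INTER_CUBIC)[...,::-1])
t=cam('top'); save(t,'pics/t_'+sys.argv[1]+'.png'); s=arm.read_state(); print(s['clock'],s['tool_pos'].round(4),s['contact_force'].round(1))
E
python3 look.py a
```

```text
5.25 [ 0.4841 -0.014   0.0852] [-1.1 -0.2  0.5]
```

View pics/a.png

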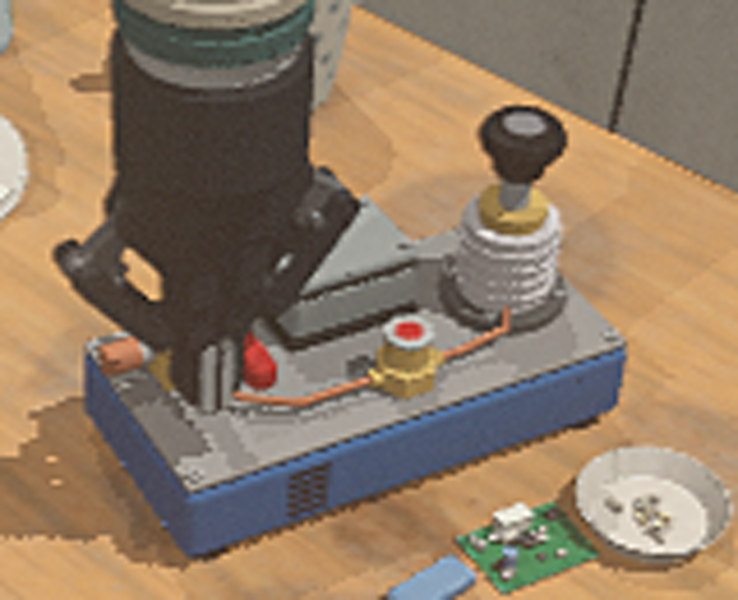

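The crop shows the sleeve near (258,362), pushed round to the front, and the pin flush at (408,330). I'll push gently against the stop.

Call:
{"api": "step_arm", "payload": {"targets": "0 -0.02 -0.05 0 0 0 0; 0 -0.02 -0.05 0 0 0 0; 0 -0.02 -0.05 0 0 0 0; 0 -0.02 -0.05 0 0 0 0; 0 -0.02 -0.05 0 0 0 0; 0 0 0 0 0 0 0; 0 0 0 0 0 0 0; 0 0 0 0 0 0 0; 0 0 0 0 0 0 0; 0 0 0 0 0 0 0"}}

```text
clock: 6.08
tool_pos: [0.4836, -0.0156, 0.0854]
orientation: [0.986, -0.168, 0.001, -0.003]
contact_force: [3.0, 11.6, -0.2]
opening: -0.0
finger_force: 6.1
```

Call:
{"api": "step_arm", "payload": {"targets": "0 0.14 0.4 0 0 0 0; 0 0.14 0.4 0 0 0 0; 0 0.14 0.4 0 0 0 0; 0 0 0 0.8 0 0 0; 0 0 0 0.8 0 0 0; 0 0 0 0.8 0 0 0; 0 0 0 0.8 0 0 0; 0 0 0 0.8 0 0 0; 0 0 0 0.8 0 0 0; 0 0 0 0.8 0 0 0"}}

```text
clock: 6.92
tool_pos: [0.4906, 0.0052, 0.1981]
orientation: [0.986, -0.167, -0.0, 0.0]
contact_force: [0.5, 0.1, 0.2]
opening: -0.002
finger_force: 0.0
```

```bash
python3 look.py b; python3 - <<'E'
import cv2,numpy as np
for n,(a,b,x,y) in {'s_b':(150,280,270,430)}.items(): pass
s=cv2.imread('pics/s_b.png')[170:280,270:420]; t=cv2.imread('pics/t_b.png')[180:280,300:450]
cv2.imwrite('pics/b2.png',np.hstack([cv2.resize(s,(400,293)),cv2.resize(t,(400,293))]))
E
```

```text
7.0167 [0.4926 0.005  0.1997] [ 0.3 -0.6  0.3]
```

View pics/b2.png

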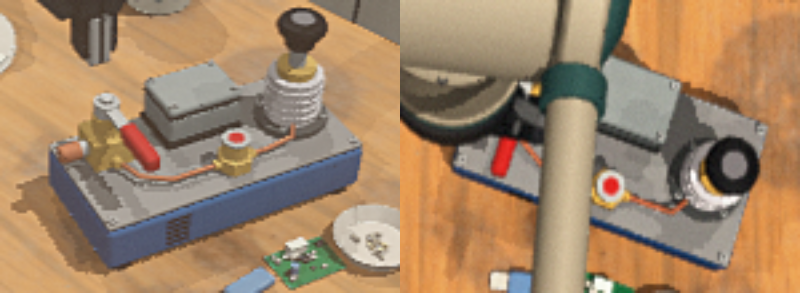

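The lever (red sleeve in the left panel at (140,145)) is parallel to the tester's short side, so it looks shut. I'll check the angle and re-measure the knob.

```bash
python3 - <<'E'
from h import *
c=cam('scene'); P=pts(c); hsv=cv2.cvtColor(c['pixels'],cv2.COLOR_RGB2HSV)
red=((hsv[...,0]<6)|(hsv[...,0]>174))&(hsv[...,1]>150)&(hsv[...,2]>70); red[:,:290]=0; red[:,420:]=0; red[:150]=0; red[300:]=0
for b in blobs(red,6): print(b)
m=red&(P[...,2]>.09)&(P[...,0]<.54)&(P[...,1]>-.08); p=P[m]; print('sleeve',len(p),p.mean(0),p.min(0),p.max(0)); v=np.linalg.svd((p-p.mean(0))[:,:2])[2][0]; print('axis',v,'expect .944 -.331')
d=p.mean(0)[:2]-np.array([.5345,-.0529]); print('dir from pivot',d/np.hypot(*d))
t=cam('top'); P=pts(t); k=(P[...,2]>.135)&(P[...,2]<.16); k[:,:400]=0;k[:,445:]=0;k[:220]=0;k[255:]=0
for b in blobs(k): print('knob',b,ray(t,*b[1],.143))
E
```

```text
(np.int32(123), array([322.4, 224.8]), array([315, 216,  15,  18], dtype=int32))
(np.int32(14), array([358.1, 221.1]), array([356, 220,   5,   3], dtype=int32))
sleeve 123 [ 0.4780617  -0.02829641  0.10947388] [ 0.02712727 -0.04677605  0.09603195] [0.50608123 0.47282661 0.67669509]
axis [-0.68238022  0.73099742] expect .944 -.331
dir from pivot [-0.91668242  0.3996165 ]
knob (np.int32(329), array([424. , 236.4]), array([414, 227,  21,  20], dtype=int32)) [ 0.46261131 -0.19229489  0.143     ]
```

The sleeve direction is within about 2° of shut, and the knob hasn't moved: (0.4626, -0.1923). Going to the plunger.

Call:
{"api": "step_arm", "payload": {"targets": "0 -0.15 -0.985 0 0 0 0; 0 -0.15 -0.985 0 0 0 0; 0 -0.15 -0.985 0 0 0 0; 0 -0.15 -0.985 0 0 0 0; 0 -0.15 -0.985 0 0 0 0; 0 -0.15 -0.985 0 0 0 0; 0 -0.15 -0.985 0 0 0 0; 0 -0.15 -0.985 0 0 0 0; 0 -0.15 -0.985 0 0 0 0; 0 -0.15 -0.985 0 0 0 0"}}

```text
clock: 7.95
tool_pos: [0.4597, -0.1924, 0.1956]
orientation: [0.986, -0.167, -0.002, -0.0]
contact_force: [-0.2, 0.3, 0.2]
opening: 0.001
finger_force: 0.0
```

Call:
{"api": "step_arm", "payload": {"targets": "0 0 0 -0.6 0 0 0; 0 0 0 -0.6 0 0 0; 0 0 0 -0.6 0 0 0; 0 0 0 -0.6 0 0 0; 0 0 0 0 0 0 0; 0 0 0 0 0 0 0; 0 0 0 0 0 0 0; 0 0 0 0 0 0 0; 0 0 0 0 0 0 0; 0 0 0 0 0 0 0"}}

```text
clock: 8.78
tool_pos: [0.4609, -0.192, 0.1498]
orientation: [0.986, -0.167, 0.0, 0.0]
contact_force: [0.6, 0.0, -0.9]
opening: 0.005
finger_force: 0.0
```

Call:
{"api": "step_arm", "payload": {"targets": "0 0.08 0 -0.25 0 0 0; 0 0 0 -0.25 0 0 0; 0 0 0 -0.25 0 0 0; 0 0 0 -0.25 0 0 0; 0 0 0 -0.25 0 0 0; 0 0 0 0 0 0 0; 0 0 0 0 0 0 0; 0 0 0 0 0 0 0; 0 0 0 0 0 0 0; 0 0 0 0 0 0 0"}}

```text
clock: 9.62
tool_pos: [0.4628, -0.1923, 0.126]
orientation: [0.986, -0.167, 0.001, 0.001]
contact_force: [-2.5, 0.4, 11.8]
opening: -0.004
finger_force: 6.2
```

Call:
{"api": "step_arm", "payload": {"targets": "0 0 0 -0.1 0 0 0; 0 0 0 -0.1 0 0 0; 0 0 0 0 0 0 0; 0 0 0 0 0 0 0; 0 0 0 0.5 0 0 0; 0 0 0 0.5 0 0 0; 0 0 0 0.45 0 0 0; 0 0 0 0 0 0 0; 0 0 0 0 0 0 0; 0 0 0 0 0 0 0"}}

```text
clock: 10.45
tool_pos: [0.4618, -0.1916, 0.1484]
orientation: [0.986, -0.167, -0.001, -0.0]
contact_force: [0.2, 0.1, -0.5]
opening: -0.003
finger_force: 0.0
```

Call:
{"api": "step_arm", "payload": {"targets": "0 0 0 -0.5 0 0 0; 0 0 0 -0.5 0 0 0; 0 0 0 -0.45 0 0 0; 0 0 0 0 0 0 0; 0 0 0 0 0 0 0; 0 0 0 0 0 0 0; 0 0 0 0 0 0 0; 0 0 0 0 0 0 0; 0 0 0 0 0 0 0; 0 0 0 0 0 0 0"}}

```text
clock: 11.28
tool_pos: [0.463, -0.1923, 0.1257]
orientation: [0.986, -0.167, 0.002, 0.001]
contact_force: [-9.4, 5.0, 41.3]
opening: -0.004
finger_force: 21.1
```

Call:
{"api": "step_arm", "payload": {"targets": "0 0 0 0.5 0 0 0; 0 0 0 0.5 0 0 0; 0 0 0 0.45 0 0 0; 0 0 0 0 0 0 0; 0 0 0 0 0 0 0; 0 0 0 -0.45 0 0 0; 0 0 0 -0.45 0 0 0; 0 0 0 -0.45 0 0 0; 0 0 0 0 0 0 0; 0 0 0 0 0 0 0"}}

```text
clock: 12.12
tool_pos: [0.4628, -0.1922, 0.1258]
orientation: [0.986, -0.167, 0.001, 0.001]
contact_force: [-5.2, 3.3, 33.4]
opening: 0.004
finger_force: 16.3
```

Call:
{"api": "step_arm", "payload": {"targets": "0 0 0 0 0 0 0; 0 0 0 0.45 0 0 0; 0 0 0 0.45 0 0 0; 0 0 0 0.45 0 0 0; 0 0 0 0 0 0 0; 0 0 0 0 0 0 0; 0 0 0 0 0 0 0; 0 0 0 0 0 0 0; 0 0 0 0 0 0 0; 0 0 0 0 0 0 0"}}

```text
clock: 12.95
tool_pos: [0.462, -0.1918, 0.1487]
orientation: [0.986, -0.167, -0.001, -0.0]
contact_force: [0.2, -0.6, -0.3]
opening: -0.002
finger_force: 0.0
```

```bash
python3 look.py c
```

```text
13.05 [ 0.4622 -0.1919  0.149 ] [-0.   0.   0.1]
```

View pics/c.png

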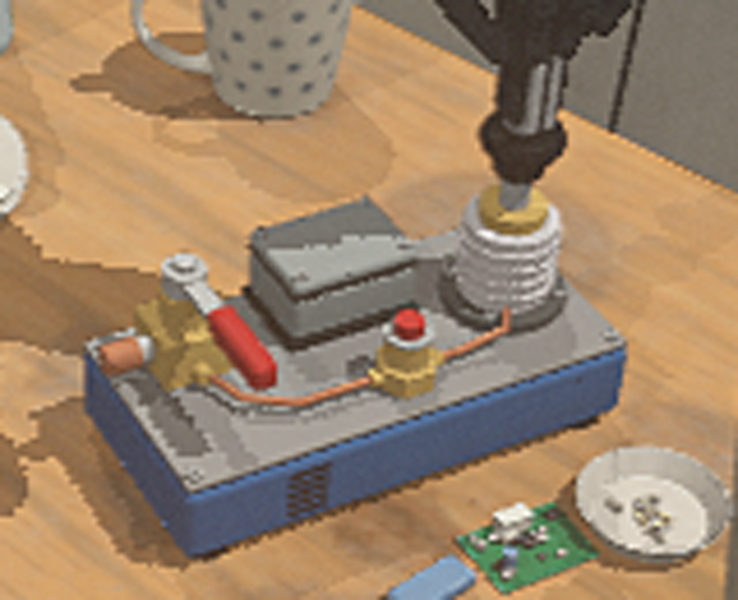

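After three strokes the pin at (408,325) has started to rise, and the lever is still shut at (243,345). I'll do three more strokes.

Call:
{"api": "step_arm", "payload": {"targets": "0 0 0 -0.45 0 0 0; 0 0 0 -0.45 0 0 0; 0 0 0 -0.45 0 0 0; 0 0 0 0 0 0 0; 0 0 0 0 0 0 0; 0 0 0 0.45 0 0 0; 0 0 0 0.45 0 0 0; 0 0 0 0.45 0 0 0; 0 0 0 0 0 0 0; 0 0 0 0 0 0 0"}}

```text
clock: 13.88
tool_pos: [0.4621, -0.1919, 0.1492]
orientation: [0.986, -0.167, -0.0, 0.0]
contact_force: [-0.7, -1.3, 0.1]
opening: 0.003
finger_force: 0.0
```

Call:
{"api": "step_arm", "payload": {"targets": "0 0 0 -0.45 0 0 0; 0 0 0 -0.45 0 0 0; 0 0 0 -0.45 0 0 0; 0 0 0 0 0 0 0; 0 0 0 0 0 0 0; 0 0 0 0.45 0 0 0; 0 0 0 0.45 0 0 0; 0 0 0 0.45 0 0 0; 0 0 0 0 0 0 0; 0 0 0 0 0 0 0"}}

```text
clock: 14.72
tool_pos: [0.4617, -0.1916, 0.1485]
orientation: [0.986, -0.167, -0.001, -0.0]
contact_force: [-0.2, -0.9, -0.8]
opening: 0.001
finger_force: 0.0
```

Call:
{"api": "step_arm", "payload": {"targets": "0 0 0 -0.45 0 0 0; 0 0 0 -0.45 0 0 0; 0 0 0 -0.45 0 0 0; 0 0 0 0 0 0 0; 0 0 0 0 0 0 0; 0 0 0 0.45 0 0 0; 0 0 0 0.45 0 0 0; 0 0 0 0.45 0 0 0; 0 0 0 0 0 0 0; 0 0 0 0 0 0 0"}}

```text
clock: 15.55
tool_pos: [0.4617, -0.1916, 0.1484]
orientation: [0.986, -0.167, -0.001, -0.0]
contact_force: [0.7, -0.1, -0.4]
opening: 0.0
finger_force: 0.0
```

Call:
{"api": "step_arm", "payload": {"targets": "0 0 0 0.7 0 0 0; 0 0 0 0.7 0 0 0; 0 0 0 0.7 0 0 0; 0 0 0 0.7 0 0 0; 0 0 0 0 0 0 0; 0 0 0 0 0 0 0; 0 0 0 0 0 0 0; 0 0 0 0 0 0 0; 0 0 0 0 0 0 0; 0 0 0 0 0 0 0"}}

```text
clock: 16.38
tool_pos: [0.462, -0.1917, 0.2045]
orientation: [0.986, -0.167, -0.001, -0.0]
contact_force: [-0.2, 0.6, -0.4]
opening: -0.0
finger_force: 0.0
```

```bash
python3 look.py d
```

```text
16.4833 [ 0.4622 -0.1919  0.2049] [-0.2  0.2  0.1]
```

View pics/d.png

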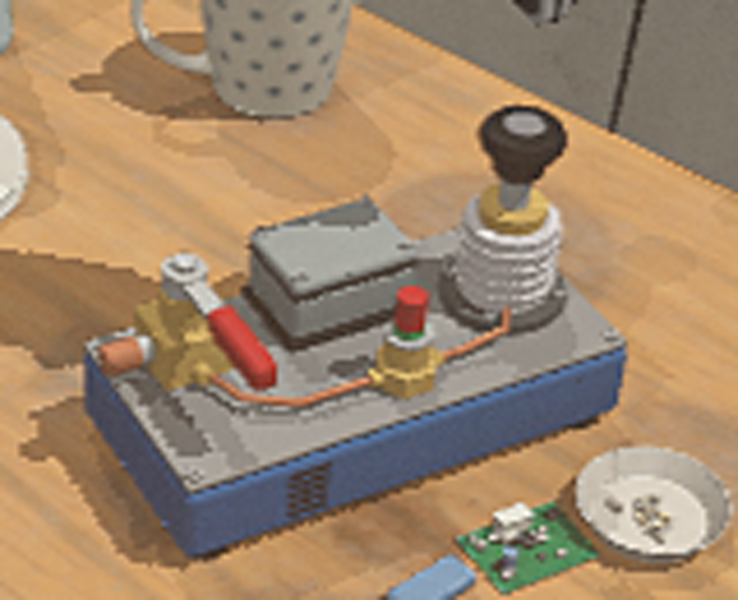

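The pin at (412,312) stands up with the green band visible at (410,335), the knob is up and the lever is shut. I'll check the pin height by casting the ray.

```bash
python3 - <<'E'
from h import *
c=cam('scene'); P=pts(c)
for z in(.0785,.0935,.0985): print(z,proj(c,[.4566,-.1145,z]).round(2))
hsv=cv2.cvtColor(c['pixels'],cv2.COLOR_RGB2HSV); h=hsv[195:230,350:370]
r=((h[...,0]<8)|(h[...,0]>172))&(h[...,1]>130)&(h[...,2]>60); g=(h[...,0]>40)&(h[...,0]<85)&(h[...,1]>90)
for m in(r,g): print([(b[0],b[1]+[350,195],b[2]) for b in blobs(m,3)])
q=P[195:230,350:370][r]; print('zmax',np.sort(q[:,2])[-12:].round(4))
E
```

```text
0.0785 [358.84 221.95]
0.0935 [359.42 216.19]
0.0985 [359.62 214.25]
[(np.int32(59), array([358.7, 216.4]), array([ 5, 17,  8, 10], dtype=int32))]
[(np.int32(6), array([358.5, 222. ]), array([ 6, 27,  6,  1], dtype=int32))]
zmax [0.0988 0.099  0.099  0.0992 0.0992 0.0993 0.0999 0.0999 0.0999 0.1003
 0.1009 0.1019]
```

The pin top has risen about 8 px against 7.7 px expected for 20 mm, so it is fully out.

```bash
python3 -c "
from workcell import arm; print(arm.close_job())"
```

```text
the job is handed in; nothing more can be done
None
```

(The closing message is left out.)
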